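Balance-check two centrifuge carriers on a knife edge

TASK

Balance-check the two twin-bucket centrifuge carriers from the white storage block: hang each by its notch on a knife edge of its own and let go. Leave the true one hanging there level; take the one that tips, because of an off-centre weight, back off and put it in the red reject tray. Do not disturb the tip boxes or the bottle.

Things in the scene. Friction and masses are not known exactly. Their poses are not given: they have to be found in the camera images.
- carrier_1_center (a point): twin-bucket carrier, some 220 g, 170 long (x) x 28 wide x 60 high. Aluminium bar 20 wide, 18 high (42 to 60 over the feet) joins two blue buckets 30 long x 28 wide x 60 high, centred 70 either side of the middle, orange caps on top. It stands on the bucket feet. In the bar's underside, mid-length, is a V notch 18 long, 12 deep. This point: its centre, 30 above the feet; z up.
- carrier_2_center (a point): the other carrier: same shape, look, weight (about) and point as carrier_1; either may be the faulty one. Hung by its notch a carrier's weight lies below the edge: let go, a true one stays level; a faulty one promptly tips about 15 degrees, until a foot meets the stand's base.
- rack_mid (a point): top centre of the fixed white storage block, 76 long (x), 196 wide (y), 62 high. Slots 30 wide run through along x, down to 15 above the bench, at y = +59 and -59; a carrier stands on the bench in each, along x, its middle hidden between the walls: there only its buckets, sticking out at both ends, can be taken, from above, across their 28 mm width.
- edge_1 (a point): mid-top of one knife edge of the fixed double stand, 86 above the bench; x: the way a hung carrier lies (either way round), its centre then 23 below this point, feet 33 above the bench. The edge is 17 long (y), on a brass post 14 wide, 3 thick at the top. Grey base 200 x 200 x 10. Clear guards 45 high, inner faces 19.5 either side, 55 to 100 out from the edge, flank the buckets' feet.
- edge_2 (a point): mid-top of the other knife edge, the same, 120 mm beside edge_1 (at y = -120 of edge_1).
- reject_tray: fixed red open tray, 250 long (x) x 150 wide (y) x 30 high, wall and floor 4 thick; origin at the centre of its underside on the bench.
- tip_box_yellow: bystander: white pipette-tip box with yellow lid, 82 x 122 x 67 high, origin at the centre of its underside.
- tip_box_pink: bystander: white pipette-tip box with pink lid, 82 x 122 x 67 high, origin at the centre of its underside.
- reagent_bottle: bystander: white bottle with blue cap, 60 diameter, 110 high, origin at the centre of its underside.
Things that resemble listed ones, but are neither listed nor needed, are in the scene too. Leave any turquoise look-alike of the part that bears carrier_1_center alone.

How it is judged:
On the way:
1. the faulty carrier has hung on a knife edge, let go, and tipped (((horizontal distance between carrier_1_center and edge_1 below 0.022 m and z of carrier_1_center in the frame of edge_1 between -0.04 and -0.01 m and angle between carrier_1_center's own z axis and vertical above 0.17 rad and contact force between the fingers and carrier_1 below 0.05 N) or (horizontal distance between carrier_1_center and edge_2 below 0.022 m and z of carrier_1_center in the frame of edge_2 between -0.04 and -0.01 m and angle between carrier_1_center's own z axis and vertical above 0.17 rad and contact force between the fingers and carrier_1 below 0.05 N) or (horizontal distance between carrier_2_center and edge_1 below 0.022 m and z of carrier_2_center in the frame of edge_1 between -0.04 and -0.01 m and angle between carrier_2_center's own z axis and vertical above 0.17 rad and contact force between the fingers and carrier_2 below 0.05 N) or (horizontal distance between carrier_2_center and edge_2 below 0.022 m and z of carrier_2_center in the frame of edge_2 between -0.04 and -0.01 m and angle between carrier_2_center's own z axis and vertical above 0.17 rad and contact force between the fingers and carrier_2 below 0.05 N))), for 0.2 s.
At the end, for the whole second after the job is handed in: One carrier hangs at rest on a knife edge: centre within 8 mm of the edge in plan and 17 to 30 mm below it, level within 0.10 rad, along the stand within 0.15 rad. The other rests in the tray: centre within 115 mm along and 70 mm across of its centre, under 45 mm above the bench (((horizontal distance between carrier_1_center and edge_1 below 0.008 m and z of carrier_1_center in the frame of edge_1 between -0.03 and -0.017 m and angle between carrier_1_center's own z axis and vertical below 0.1 rad and angle between the x axis of carrier_1_center and the x axis of edge_1, either way round below 0.15 rad and linear speed of each of carrier_1, carrier_2 below 0.03 m/s and angular speed of carrier_1 below 0.3 rad/s and x of carrier_2_center in the frame of reject_tray between -0.115 and 0.115 m and y of carrier_2_center in the frame of reject_tray between -0.07 and 0.07 m and height (world z) of carrier_2_center below 0.045 m) or (horizontal distance between carrier_1_center and edge_2 below 0.008 m and z of carrier_1_center in the frame of edge_2 between -0.03 and -0.017 m and angle between carrier_1_center's own z axis and vertical below 0.1 rad and angle between the x axis of carrier_1_center and the x axis of edge_2, either way round below 0.15 rad and linear speed of each of carrier_1, carrier_2 below 0.03 m/s and angular speed of carrier_1 below 0.3 rad/s and x of carrier_2_center in the frame of reject_tray between -0.115 and 0.115 m and y of carrier_2_center in the frame of reject_tray between -0.07 and 0.07 m and height (world z) of carrier_2_center below 0.045 m) or (horizontal distance between carrier_2_center and edge_1 below 0.008 m and z of carrier_2_center in the frame of edge_1 between -0.03 and -0.017 m and angle between carrier_2_center's own z axis and vertical below 0.1 rad and angle between the x axis of carrier_2_center and the x axis of edge_1, either way round below 0.15 rad and linear speed of each of carrier_2, carrier_1 below 0.03 m/s and angular speed of carrier_2 below 0.3 rad/s and x of carrier_1_center in the frame of reject_tray between -0.115 and 0.115 m and y of carrier_1_center in the frame of reject_tray between -0.07 and 0.07 m and height (world z) of carrier_1_center below 0.045 m) or (horizontal distance between carrier_2_center and edge_2 below 0.008 m and z of carrier_2_center in the frame of edge_2 between -0.03 and -0.017 m and angle between carrier_2_center's own z axis and vertical below 0.1 rad and angle between the x axis of carrier_2_center and the x axis of edge_2, either way round below 0.15 rad and linear speed of each of carrier_2, carrier_1 below 0.03 m/s and angular speed of carrier_2 below 0.3 rad/s and x of carrier_1_center in the frame of reject_tray between -0.115 and 0.115 m and y of carrier_1_center in the frame of reject_tray between -0.07 and 0.07 m and height (world z) of carrier_1_center below 0.045 m))); the robot touches nothing.
It fails at once if the tip box yellow is shoved more than 30 mm or knocked over (distance of tip_box_yellow from where it was at the start of the episode above 0.03 m or angle between tip_box_yellow's own z axis and vertical above 0.35 rad).
It fails at once if the tip box pink is shoved more than 30 mm or knocked over (distance of tip_box_pink from where it was at the start of the episode above 0.03 m or angle between tip_box_pink's own z axis and vertical above 0.35 rad).
It fails at once if the reagent bottle is shoved more than 30 mm or knocked over (distance of reagent_bottle from where it was at the start of the episode above 0.03 m or angle between reagent_bottle's own z axis and vertical above 0.35 rad).
It also fails if it takes over 66 s, if anything falls off the work surface, if the arm or the gripper's body presses on something with over 40 N, if the wrist force passes 120 N, or if a joint passes its speed limit or range.

ROBOT

A 6-joint arm with a two-finger parallel gripper is mounted at the origin on the work surface. World frame = base frame: x ahead of the robot, y to its left, z up, the work surface at z = 0. Lengths are in m, angles in rad, forces in N, time in s.
With the tool pointing down it reaches from about 0.225 to 0.875 m from the base axis. Payload 3.4 kg.
Tool frame: the origin (TCP) lies at the very end of the fingers, on their centre line; the grasp point (between the pads) lies hold_point_z behind it (hold_point_z is the distance from the TCP to the grasp point, in m); z points along the fingers, y is the line along which they close (so a half turn about z gives the same grasp; the last joint's range is limited). The gripper opens to 85 mm and grips with 20 to 120 N. Pads are 22 mm wide; open, the fingers measure 114 mm over their backs; the gripper's body (76 mm by 85 mm) begins 54 mm behind the grasp point. The pads swing forward as they close: fully open they stand 13 mm farther back than shut.
Start: joints at [-1.35, 0.276, 1.505, -0, 1.361, -0.121], TCP at [0.193, -0.542, 0.231] pointing down, gripper open.
Joint ranges: [-2.89, 2.89], [-0.75, 2.08], [0.22, 2.7], [-1.18, 4.32], [0.11, 2.71], [-2.7, 2.7]. Speed limits (rad/s): [2.57, 2.57, 3.14, 3.14, 3.14, 3.14].

INTERFACE

Orientations are given as a rotation vector (axis times angle).
In Python, from rig import move_ptp, servo_line, move_j, set_gripper, pause, inverse_kinematics, camera, IKError, hand_in, get_clock, get_q, get_joint_vel, get_effort, get_tool_pos, get_eef_rot, get_ft_force, get_wrist_torque, get_grip_width, get_gripper_force, hold_point_z gives the robot as it stands. Calls block until the motion is done:
- move_ptp(position, orientation): joint-space move of the TCP to a pose.
- servo_line(position, orientation=None, vel=0.15, until_force=None): straight line of the TCP; orientation=None keeps the orientation; vel is the mean speed in m/s. With until_force (N) it stops when the force on the tool has changed by that much, and returns True; else False.
- move_j(angles): joint-space move.
- set_gripper(opening): opening from 0.0 (shut) to 1.0 (fully open); the grip force is fixed at half the most; returns when the fingers have stopped.
- pause(seconds).
- inverse_kinematics(position, orientation): joint angles nearest the present ones, or None.
- camera(name): name is "scene" or "top" or "wrist"; returns a dict with "img" (384x512x3 uint8, blue, green, red), "K" (3x3 intrinsics, pixels), "eye" and "rotation" of the camera in the world; the wrist camera has in their place "hand_eye" (4x4, takes a point from camera to tool coordinates, whose origin is the TCP and whose axes are the flange's). Camera axes: x right, y up, looking along -z (the intrinsics and any distortion apply to the point x, -y, -z); pixel columns grow to the right and rows downward; lengths in m; the calibration is good to about 2 mm. The wrist camera is an equidistant fisheye: a pixel r from the principal point sees the ray r / f radians off the axis. A picture is of the moment at which its call begins: read the wrist's pose just before it. There is no depth.
A pose or a line that the arm cannot do raises IKError and nothing moves.
- hand_in(): hands the job in; it is judged then, once.
Readings, each from a call of its own:
- get_clock(): time.
- get_q(): joint angles.
- get_joint_vel(): joint speeds.
- get_effort(): joint torques, N m.
- get_tool_pos(): TCP position.
- get_eef_rot(): TCP orientation.
- get_ft_force(): force on the tool from outside, world axes, zero at the start.
- get_wrist_torque(): the same for the moment, N m.
- get_grip_width(): opening from 0.0 (shut) to 1.0 (fully open).
- get_gripper_force(): force on a finger pad.
Only numpy, scipy, OpenCV 4.12 (cv2) and the standard library are available. Lean on these libraries where they do the work, as an engineer would, in place of code of your own. Each camera call takes 0.05 s, during which the arm holds its last target. There are 200 camera calls.

## Working session

There is one attempt and no reset: what is moved stays moved. The work goes in short steps, each a Python script; the robot and the scene stay as the last script left them, time stands still between calls to the robot, and variables do not carry over. Pictures are saved under pics/ and viewed, at most 13 in all, crops included, and the job is handed in when it is done.

```bash
ls; mkdir -p pics; python3 - <<'E'
from rig import *
import cv2, numpy as np, json
for n in ("scene","top"):
    c=camera(n); cv2.imwrite(f"pics/{n}0.png",c["img"])
    print(n,np.round(c["K"],1).tolist(),np.round(c["eye"],3),np.round(c["rotation"],3).tolist(), c.keys())
    np.savez(f"{n}.npz",**{k:c[k] for k in c})
c=camera("wrist");print(c["K"],c["hand_eye"],hold_point_z,get_eef_rot(),get_clock())
E
```

```text
pics
scene [[362.2, 0.0, 258.4], [0.0, 362.2, 192.2], [0.0, 0.0, 1.0]] [1.21  0.509 0.616] [0.483, 1.18, 2.088] dict_keys(['img', 'K', 'eye', 'rotation'])
top [[455.4, 0.0, 249.7], [0.0, 455.4, 193.8], [0.0, 0.0, 1.0]] [ 0.452 -0.08   1.294] [0.094, -0.104, -1.578] dict_keys(['img', 'K', 'eye', 'rotation'])
[[297.31863964   0.         258.68804401]
 [  0.         297.31863964 191.23387194]
 [  0.           0.           1.        ]] [[ 7.95551766e-04  9.48486248e-01  3.16817303e-01  8.10701838e-02]
 [ 9.99999241e-01 -1.05263147e-03  6.40291136e-04  6.70635600e-04]
 [ 9.40799201e-04  3.16816554e-01 -9.48486366e-01 -1.42061232e-01]
 [ 0.00000000e+00  0.00000000e+00  0.00000000e+00  1.00000000e+00]] 0.0187 [-3.09449705e+00 -5.34051243e-01  1.28517742e-04] 0.15
```

View pics/scene0.png

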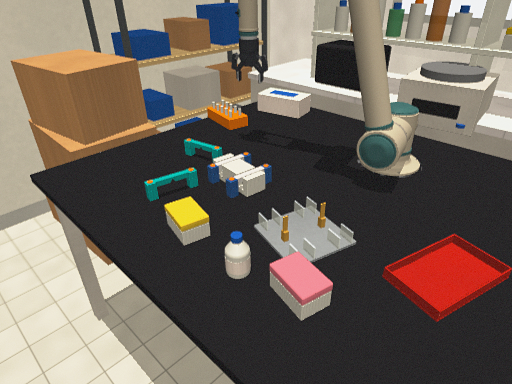

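View pics/top0.png

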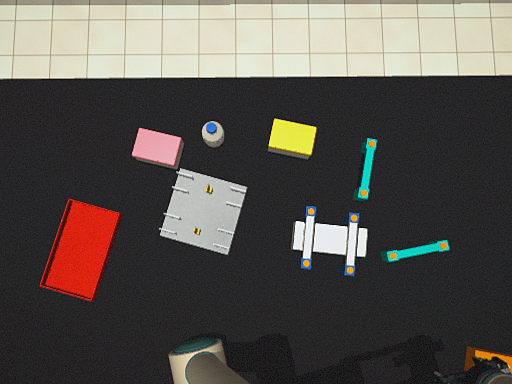

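The top view shows carrier A caps near (311,211) and (306,264) and carrier B caps near (354,218) and (350,270). Both carriers have aluminium bars and blue buckets in the white block. The turquoise look-alikes are at (368,168) and (418,250) and get left alone. The knife edges are near (209,189) and (197,231), and the tray is near (80,250). Next I measure these and check one close crop.

```bash
cat > h.py <<'E'
from rig import *
import cv2, numpy as np
from scipy.spatial.transform import Rotation as R
def ray_plane(c,uv,z):
    K=c["K"];u,v=uv
    d=np.array([(u-K[0,2])/K[0,0],-(v-K[1,2])/K[1,1],-1.])
    rot=np.array(c["rotation"]);Rm=R.from_rotvec(rot).as_matrix() if rot.size==3 else rot
    d=Rm@d; e=np.array(c["eye"]); return e+d*(z-e[2])/d[2]
def wrist_plane(c,T,uv,z):
    K=c["K"];p=np.array([uv[0]-K[0,2],uv[1]-K[1,2]]);r=np.hypot(*p);th=r/K[0,0]
    d=np.array([np.sin(th)*p[0]/r,-np.sin(th)*p[1]/r,-np.cos(th)])
    M=T@c["hand_eye"];d=M[:3,:3]@d;e=M[:3,3];return e+d*(z-e[2])/d[2]
def Tnow():
    T=np.eye(4);T[:3,3]=get_tool_pos();T[:3,:3]=R.from_rotvec(get_eef_rot()).as_matrix();return T
def blobs(img,lo,hi,amin=15):
    hsv=cv2.cvtColor(img,cv2.COLOR_BGR2HSV);m=cv2.inRange(hsv,np.array(lo),np.array(hi))
    n,l,s,ce=cv2.connectedComponentsWithStats(m)
    return [(tuple(ce[i]),s[i,4]) for i in range(1,n) if s[i,4]>=amin]
def down(yaw):
    "tool pointing down, tool y (closing line) at angle yaw+90 in the plane; tool x at yaw"
    return (R.from_euler('z',yaw)*R.from_euler('x',np.pi)).as_rotvec()
E
python3 - <<'E'
from h import *
c=dict(np.load("top.npz"));im=c["img"]
print("orange")
for b,a in blobs(im,(8,150,120),(20,255,255)): print(np.round(b,1),a,np.round(ray_plane(c,b,.06),3))
print("brassy")
for b,a in blobs(im[160:250,160:245],(10,100,60),(32,255,255),5): b=(b[0]+160,b[1]+160);print(np.round(b,1),a,np.round(ray_plane(c,b,.086),3))
hsv=cv2.cvtColor(im,cv2.COLOR_BGR2HSV)
m=cv2.inRange(hsv,(0,150,80),(6,255,255))
r=cv2.minAreaRect(cv2.findNonZero(m));print("tray",r,[np.round(ray_plane(c,p,.03),3) for p in cv2.boxPoints(r)],np.round(ray_plane(c,r[0],.03),3))
a=cv2.resize(im[160:280,150:250],None,fx=4,fy=4,interpolation=2);b=cv2.resize(im[160:280,285:385],None,fx=4,fy=4,interpolation=2)
cv2.imwrite("pics/crop.png",np.hstack([a[:, :400],b[:, :400]]))
E
```

```text
orange
[371.3 143.4] 29 [ 0.746 -0.427  0.06 ]
[363.4 192.5] 30 [ 0.609 -0.4    0.06 ]
[353.4 217.7] 18 [ 0.54 -0.37  0.06]
[443.  245.3] 32 [ 0.464 -0.609  0.06 ]
[392.5 255.4] 30 [ 0.438 -0.471  0.06 ]
[349.6 269.2] 20 [ 0.402 -0.354  0.06 ]
[493.9 356.9] 254 [ 0.172 -0.725  0.06 ]
brassy
[208.7 189.1] 39 [0.619 0.021 0.086]
[196.4 230.6] 31 [0.508 0.053 0.086]
tray ((80.38492584228516, 249.6234588623047), (57.20478439331055, 94.6286392211914), 17.783889770507812) [array([0.365, 0.488, 0.03 ]), array([0.611, 0.419, 0.03 ]), array([0.561, 0.266, 0.03 ]), array([0.317, 0.338, 0.03 ])] [0.462 0.378 0.03 ]
```

View pics/crop.png

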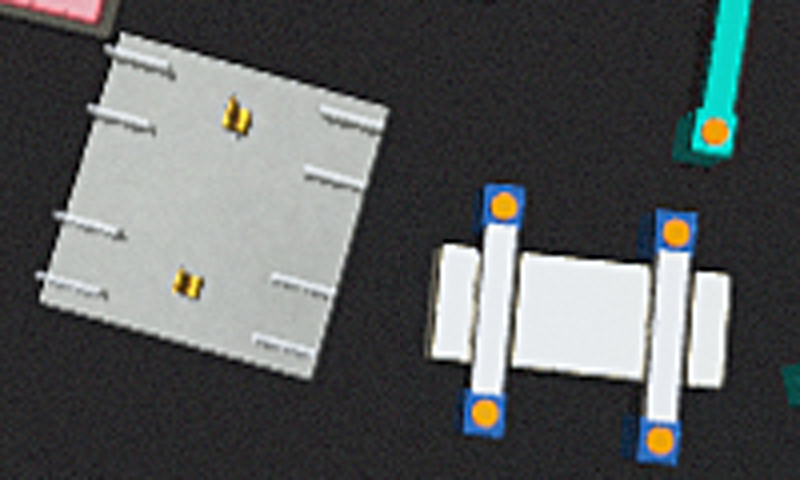

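The crop confirms two white-barred carriers in the block. Carrier A caps are at px (311.2,211.5) and (306.2,263.2), carrier B at (354,218) and (350,270). I ruled out the turquoise bars. Next I look at the stand close up with the wrist camera.

```bash
python3 - <<'E'
from h import *
c=dict(np.load("top.npz"))
P=[ray_plane(c,p,.06)[:2] for p in [(311.2,211.5),(306.2,263.2),(353.7,217.9),(349.8,269.6)]]
for a,b in (P[:2],P[2:]): d=a-b;print("carrier",np.round((a+b)/2,4),"len",np.hypot(*d),"yaw",np.arctan2(d[1],d[0]))
pc=[ray_plane(c,(150+u/4,160+v/4),.01)[:2] for u,v in [(120,35),(388,108),(310,380),(38,302)]]
print("stand",np.mean(pc,0),[np.round(np.linalg.norm(pc[i]-pc[i-1]),3) for i in range(4)])
e=np.mean([pc[0]-pc[1],pc[3]-pc[2]],0);ys=np.arctan2(e[1],e[0]);print("stand yaw",ys, "perp",[np.arctan2(*(q[::-1])) for q in (pc[0]-pc[3],pc[1]-pc[2])])
for nm,pos,yaw in [("A",P[1],-.115),("spot",(.27,-.28),ys),("stand",(.565,.037),ys),("tray",(.462,.378),ys-np.pi/2)]:
  for k in (0,np.pi):
    q=inverse_kinematics([*pos[:2],.2],down(yaw+k)); print(nm,k,None if q is None else np.round(q,2))
    q=inverse_kinematics([*pos[:2],.2],down(yaw-k)); print(nm,-k,None if q is None else np.round(q,2))
m=np.mean(pc,0); yaw=ys-np.pi
t=get_clock(); move_ptp([m[0],m[1],.28],down(yaw)); print(get_clock()-t,np.round(get_q(),2))
T=Tnow();w=camera("wrist");cv2.imwrite("pics/w1.png",w["img"]);np.savez("w1.npz",T=T,**w)
E
```

```text
carrier [ 0.489  -0.2469] len 0.1399755124899128 yaw -0.12298431021481612
carrier [ 0.4707 -0.3627] len 0.13942252918731052 yaw -0.11379673810838228
stand [0.56644475 0.04196104] [np.float64(0.198), np.float64(0.199), np.float64(0.199), np.float64(0.199)]
stand yaw 1.288730965070763 perp [np.float64(-0.2857506955234662), np.float64(-0.2858997773374873)]
A 0 [-0.66  0.16  1.74  0.    1.24  1.02]
A 0 [-0.66  0.16  1.74  0.    1.24  1.02]
A 3.141592653589793 [-0.66  0.16  1.74 -0.    1.24 -2.12]
A -3.141592653589793 [-0.66  0.16  1.74 -0.    1.24 -2.12]
spot 0 [-0.98  0.01  1.91  0.    1.22 -0.7 ]
spot 0 [-0.98  0.01  1.91  0.    1.22 -0.7 ]
spot 3.141592653589793 [-0.98  0.01  1.91 -0.    1.22  2.44]
spot -3.141592653589793 [-0.98  0.01  1.91 -0.    1.22  2.44]
stand 0 [-0.06  0.28  1.58 -0.    1.28  0.22]
stand 0 [-0.06  0.28  1.58 -0.    1.28  0.22]
stand 3.141592653589793 None
stand -3.141592653589793 None
tray 0 [ 0.57  0.33  1.51 -0.    1.31  2.42]
tray 0 [ 0.57  0.33  1.51 -0.    1.31  2.42]
tray 3.141592653589793 [ 0.57  0.33  1.51 -0.    1.31 -0.72]
tray -3.141592653589793 [ 0.57  0.33  1.51 -0.    1.31 -0.72]Traceback (most recent call last):
  File "<stdin>", line 13, in <module>
rig.IKError: the arm cannot take that pose within its joint ranges
```

```bash
python3 - <<'E'
from h import *
t=get_clock(); move_ptp([.566,.042,.30],down(1.287)); print(get_clock()-t,np.round(get_q(),2))
T=Tnow();w=camera("wrist");cv2.imwrite("pics/w1.png",w["img"]);np.savez("w1.npz",T=T,**w)
for b,a in blobs(w["img"],(10,100,60),(32,255,255),30): print(np.round(b,1),a,np.round(wrist_plane(w,T,b,.086),4))
print(get_clock())
E
```

```text
2.475 [-0.05  0.23  1.39 -0.    1.51  0.24]
[217.5 153.5] 214 [0.5205 0.0655 0.086 ]
[304.8 153.4] 208 [0.6233 0.0357 0.086 ]
[415.2 261.7] 2618 [ 0.7574 -0.1753  0.086 ]
[303.9 322. ] 57 [ 0.563  -0.2297  0.086 ]
[404.3 349.8] 34 [ 0.7381 -0.3913  0.086 ]
2.675
```

View pics/w1.png

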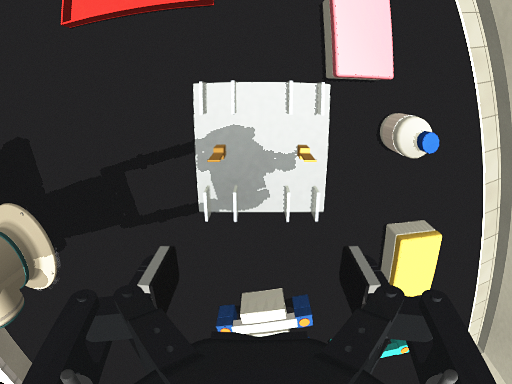

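```bash
python3 - <<'E'
import cv2,numpy as np
im=cv2.imread("pics/w1.png")
a=cv2.resize(im[138:168,200:240],None,fx=10,fy=10,interpolation=cv2.INTER_CUBIC);b=cv2.resize(im[138:168,285:325],None,fx=10,fy=10,interpolation=cv2.INTER_CUBIC)
cv2.imwrite("pics/w1c.png",np.hstack([a,b]))
E
```

```text
(no output)
```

View pics/w1c.png

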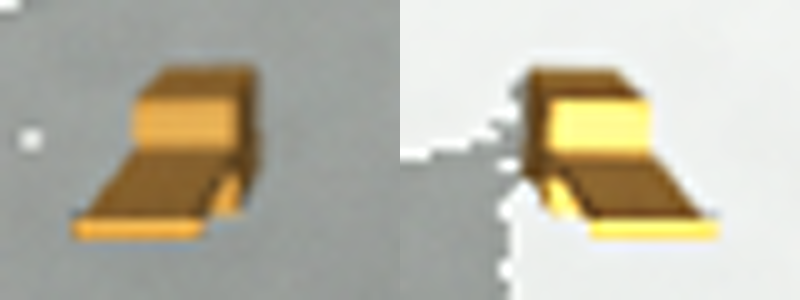

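The crop shows the top strips of the knife edges at about px (213.3,160.4) and (309.9,160.4). I use those to compute the edge positions, then lift carrier A by its near bucket and set it on the open bench.

```bash
cat >> h.py <<'E'
SY=1.287
SPOT=np.array([.275,-.29])
H=hold_point_z
def log(s): print(s,round(get_clock(),2),"w",round(get_grip_width(),3),"F",np.round(get_ft_force(),1),"g",round(get_gripper_force(),1))
def fetch(c,yaw):
    u=np.array([np.cos(yaw),np.sin(yaw)]); g=np.array(c)-.07*u
    set_gripper(.75)
    move_ptp([*g,.12],down(yaw)); servo_line([*g,.038-H],vel=.2)
    set_gripper(0);log("gripped")
    servo_line([*g,.15-H],vel=.2);log("lifted")
    s=SPOT-.07*np.array([np.cos(SY),np.sin(SY)])
    move_ptp([*s,.13-H],down(SY))
    servo_line([*s,.055-H],vel=.25); hit=servo_line([*s,.036-H],vel=.06,until_force=5);log(f"down {hit} {get_tool_pos()[2]+H:.4f}")
E
python3 - <<'E'
from h import *
d=np.load("w1.npz",allow_pickle=True);w={k:d[k] for k in ("K","hand_eye")}
E=[wrist_plane(w,d["T"],p,.086)[:2] for p in [(213.3,160.4),(309.9,160.4)]]
v=E[1]-E[0];print(np.round(E,4),np.hypot(*v),"yaw",np.arctan2(v[1],v[0])+np.pi/2)
fetch((.489,-.2469),-.12)
T=Tnow();c=camera("scene");cv2.imwrite("pics/s1.png",c["img"][100:260,150:350].repeat(3,0).repeat(3,1))
E
```

```text
[[0.5128 0.0588]
 [0.6273 0.0255]] 0.11925076137368841 yaw 1.2874068493241893
gripped 5.46 w 0.316 F [0.1 0.4 5.6] g 59.9
lifted 6.17 w 0.321 F [-0.6 -0.2 -2.5] g 59.1
down True 0.0389 8.58 w 0.327 F [ 0.4 -0.5  2.9] g 59.6
```

View pics/s1.png

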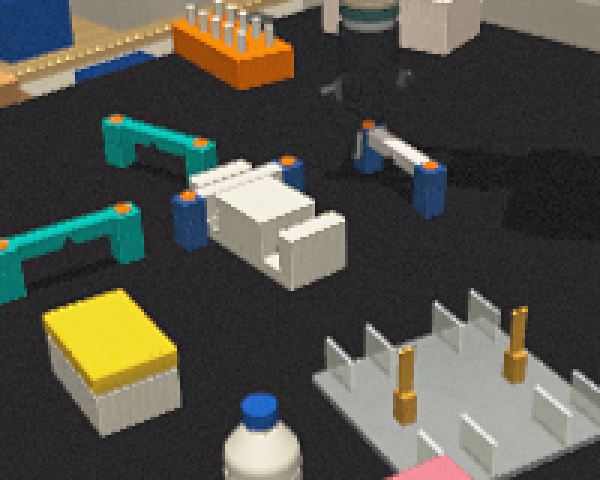

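Carrier A is standing on the bench spot at about (400,165) in that crop, with both caps visible and carrier B untouched. Next I release it, look from above and regrasp at the bar's middle.

```bash
cat >> h.py <<'E'
U=np.array([np.cos(SY),np.sin(SY)])
EDGE={"near":np.array([.5110,.0589]),"far":np.array([.6258,.0253])}
def look_center(name,z=.06):
    T=Tnow();w=camera("wrist");cv2.imwrite(f"pics/{name}.png",w["img"])
    P=[(wrist_plane(w,T,b,z)[:2],a) for b,a in blobs(w["img"],(5,140,110),(22,255,255),40)]
    P=[(p,a) for p,a in P if np.hypot(*(p-SPOT))<.12]
    print([(np.round(p,4).tolist(),int(a)) for p,a in P])
    if len(P)!=2: return None
    d=P[0][0]-P[1][0]; yaw=np.arctan2(d[1],d[0]); yaw=SY+(yaw-SY+np.pi/2)%np.pi-np.pi/2
    c=(P[0][0]+P[1][0])/2; print("center",np.round(c,4),"len",np.hypot(*d),"yaw",yaw)
    return c,yaw
def regrasp(c,yaw):
    set_gripper(.75)
    servo_line([*c,.13-H],down(yaw),vel=.3)
    servo_line([*c,.0505-H],vel=.2); set_gripper(0); log("mid grip")
E
python3 - <<'E'
from h import *
set_gripper(.75)
p=get_tool_pos(); servo_line([p[0],p[1],.2],vel=.3)
r=look_center("w2")
if r and abs(r[1]-SY)<.2 and np.hypot(*(r[0]-SPOT))<.03:
    regrasp(*r); 
    servo_line([*r[0],.17-H],vel=.25);log("up")
E
```

```text
[([0.2953, -0.223], 277), ([0.2567, -0.3578], 259)]
center [ 0.276  -0.2904] len 0.14017186454006475 yaw 1.2918997298488155
mid grip 11.64 w 0.224 F [-0.6  0.3  6. ] g 58.5
up 12.27 w 0.224 F [-0.2 -0.4 -2.2] g 58.7
```

```bash
cat >> h.py <<'E'
def hang(which,pic):
    e=EDGE[which]
    move_ptp([*e,.175-H],down(SY)); servo_line([*e,.095-H],vel=.2)
    hit=servo_line([*e,.0810-H],vel=.04,until_force=3); log(f"on edge {hit} hold z {get_tool_pos()[2]+H:.4f}")
    set_gripper(.75); pause(.5); log("let go")
    c=camera("scene");cv2.imwrite(f"pics/{pic}.png",cv2.resize(c["img"][170:290,230:390],None,fx=4,fy=4,interpolation=cv2.INTER_CUBIC))
E
python3 - <<'E'
from h import *
hang("far","hangA")
E
```

```text
on edge True hold z 0.0842 14.88 w 0.222 F [-0.6 -1.2  1.5] g 59.3
let go 15.88 w 0.747 F [ 0.2 -0.3 -0.2] g 0.0
```

View pics/hangA.png

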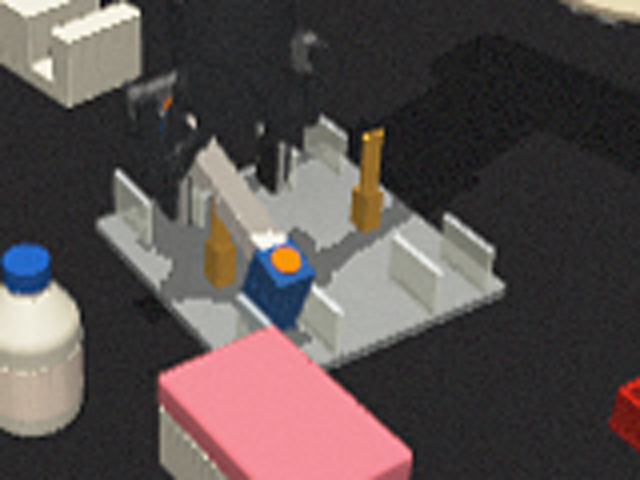

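Carrier A looks tipped on the far edge, with its +y bucket (cap at 285,260) down near the base. I confirm with the wrist camera while backing off.

```bash
python3 - <<'E'
from h import *
e=EDGE["far"]
servo_line([*e,.17],vel=.3); b=e-.07*U
servo_line([*b,.24],vel=.3)
T=Tnow();w=camera("wrist");cv2.imwrite("pics/w3.png",w["img"])
u=np.array([*U,0]);n=np.array([-U[1],U[0],0])
for q,a in blobs(w["img"],(5,140,110),(22,255,255),40):
  for z in (.07,.093,.112): p=wrist_plane(w,T,q,z)-[*e,0];print(np.round(q,1),a,z,"along",round(p@u,4),"across",round(p@n,4))
print(get_clock())
E
```

```text
[260.3  39.1] 212 0.07 along 0.0701 across -0.0007
[260.3  39.1] 212 0.093 along 0.0657 across -0.0006
[260.3  39.1] 212 0.112 along 0.062 across -0.0006
[260.1 176.1] 287 0.07 along -0.076 across -0.0004
[260.1 176.1] 287 0.093 along -0.0696 across -0.0003
[260.1 176.1] 287 0.112 along -0.0643 across -0.0003
[393. 234.] 576 0.07 along -0.1497 across -0.1675
[393. 234.] 576 0.093 along -0.1379 across -0.1551
[393. 234.] 576 0.112 along -0.1281 across -0.1449
16.9667
```

View pics/w3.png

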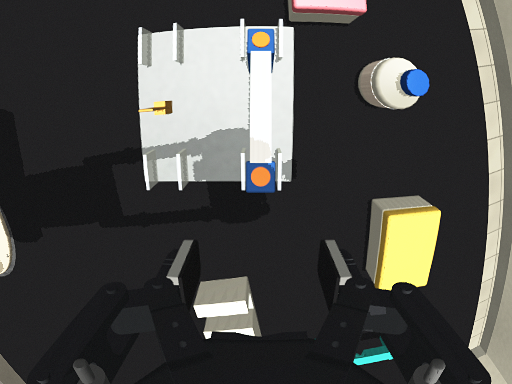

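The cap rays match a 15° tilt about the edge (caps at +69 and -66 mm along), so carrier A is faulty. I take it to the tray.

```bash
python3 - <<'E'
from h import *
e=EDGE["far"]
servo_line([*e,.15],vel=.3); servo_line([*e,.083-H],vel=.15); set_gripper(0); log("grip")
servo_line([*e,.20-H],vel=.2); log("up")
t=np.array([.463,.378])
move_ptp([*t,.19-H],down(SY+np.pi/2)); servo_line([*t,.095-H],vel=.2)
hit=servo_line([*t,.060-H],vel=.05,until_force=3); log(f"tray {hit} {get_tool_pos()[2]+H:.4f}")
set_gripper(.75); servo_line([*t,.2],vel=.3); log("rel")
move_ptp([.4,-.28,.2],down(-.12))
c=camera("top");cv2.imwrite("pics/t2.png",c["img"])
for q,a in blobs(c["img"],(5,140,110),(22,255,255),12): print(np.round(q,1),a,np.round(ray_plane(c,q,.064),3))
E
```

```text
grip 18.69 w 0.223 F [-0.  -0.5  4.3] g 58.5
up 19.43 w 0.224 F [-0.1  0.2 -2.5] g 61.8
tray True 0.0768 21.95 w 0.223 F [0.6 0.2 1.7] g 62.5
rel 23.07 w 0.752 F [-0.3  0.  -0.4] g 0.0
[371.3 143.4] 29 [ 0.745 -0.426  0.064]
[363.4 192.5] 31 [ 0.609 -0.399  0.064]
[ 85.7 217.7] 31 [0.547 0.355 0.064]
[353.5 217.6] 31 [ 0.541 -0.369  0.064]
[443.  245.4] 34 [ 0.463 -0.607  0.064]
[392.6 255.5] 31 [ 0.438 -0.47   0.064]
[ 69.1 268.4] 34 [0.412 0.394 0.064]
[490.8 368.1] 1028 [ 0.145 -0.712  0.064]
```

View pics/t2.png

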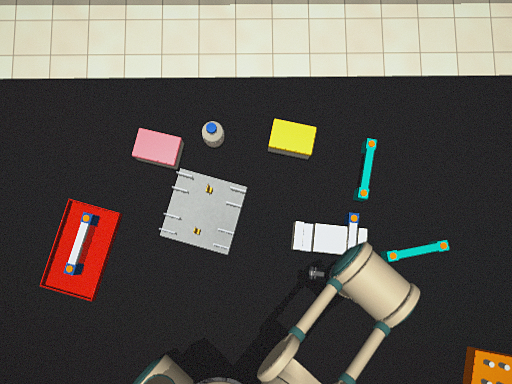

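Carrier A stands in the tray with caps at (86,218) and (69,268), 140 mm apart. Now carrier B goes on the far edge.

```bash
python3 - <<'E'
from h import *
fetch((.4707,-.3627),-.117)
set_gripper(.75)
p=get_tool_pos(); servo_line([p[0],p[1],.2],vel=.3)
r=look_center("w4")
assert r and abs(r[1]-SY)<.2 and np.hypot(*(r[0]-SPOT))<.03
regrasp(*r); servo_line([*r[0],.17-H],vel=.25);log("up")
hang("near","hangB")
e=EDGE["near"]; servo_line([*e,.17],vel=.2); b=e-.07*U
servo_line([*b,.24],vel=.3); pause(.5)
T=Tnow();w=camera("wrist");cv2.imwrite("pics/w5.png",w["img"])
u=np.array([*U,0]);n=np.array([-U[1],U[0],0])
for q,a in blobs(w["img"],(5,140,110),(22,255,255),40):
  p=wrist_plane(w,T,q,.093)-[*e,0];print(np.round(q,1),a,"along",round(p@u,4),"across",round(p@n,4))
log("end")
E
```

```text
gripped 27.27 w 0.32 F [-0.4  0.9  6.1] g 60.0
lifted 27.98 w 0.323 F [ 0.5  0.1 -2.6] g 59.1
down True 0.0392 30.23 w 0.319 F [-0.8  0.5  3.5] g 59.5
[([0.2953, -0.2238], 276), ([0.2564, -0.3585], 260)]
center [ 0.2758 -0.2912] len 0.1401470556311159 yaw 1.2896645425861912
mid grip 33.24 w 0.221 F [-1.2  0.1  6.9] g 58.4
up 33.87 w 0.222 F [ 0.6  0.8 -2.8] g 58.7
on edge True hold z 0.0840 36.32 w 0.223 F [ 0.2 -2.   1.9] g 59.3
let go 37.32 w 0.754 F [-1.   0.7 -0.7] g 0.0
[259.6 176.8] 244 along -0.0699 across -0.0006
[456.5 236.6] 614 along -0.1468 across -0.2561
end 39.08 w 0.749 F [ 0.3  0.3 -0.7] g 0.0
```

View pics/w5.png

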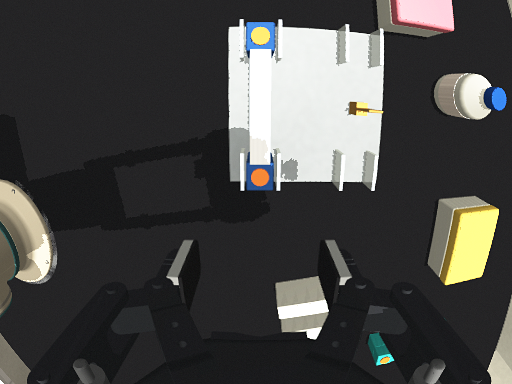

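The wrist view is only weakly sensitive to tilt (upper cap at (260,36) now, (260,39) when tipped). I check the side view and compute the cap spacing.

```bash
python3 - <<'E'
from h import *
c=camera("scene");im=c["img"];cv2.imwrite("pics/s9.png",cv2.resize(im[170:290,230:390],None,fx=4,fy=4,interpolation=cv2.INTER_CUBIC))
Rm=R.from_rotvec(c["rotation"]).as_matrix() if np.size(c["rotation"])==3 else np.array(c["rotation"])
def proj(p): d=Rm.T@(np.array(p)-c["eye"]);return c["K"][0,2]+c["K"][0,0]*d[0]/-d[2]-230, c["K"][1,2]-c["K"][1,1]*d[1]/-d[2]-170
e=EDGE["near"]
for nm,l in (("level",[(.07,.093),(-.07,.093)]),("+down",[(.0694,.0748),(-.0658,.111)]),("-down",[(.0658,.111),(-.0694,.0748)])):
  print(nm,[np.round(4*np.array(proj([*(e+a*U),z]))).tolist() for a,z in l])
print([(np.round(4*(np.array(q)-[230,170])),a) for q,a in blobs(im,(5,140,110),(22,255,255),4) if 230<q[0]<390 and 150<q[1]<290])
E
```

```text
level [[442.0, 173.0], [311.0, 75.0]]
+down [[439.0, 196.0], [316.0, 55.0]]
-down [[441.0, 146.0], [310.0, 97.0]]
[(array([310.,  75.]), np.int32(20)), (array([365., 195.]), np.int32(102)), (array([441., 172.]), np.int32(24)), (array([219., 238.]), np.int32(138))]
```

View pics/s9.png

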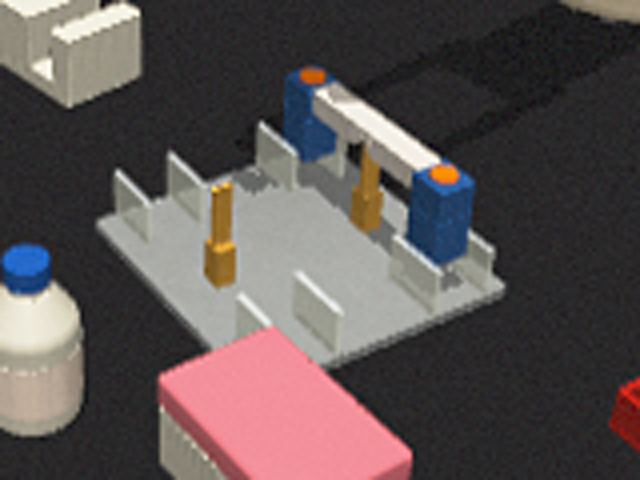

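Carrier B hangs level: caps at (441,172) and (310,75) match the predicted level pixels, and the gripper is clear. Handing in.

```bash
python3 -c "
from rig import *
print(hand_in(),get_clock())"
```

```text
the job is handed in; nothing more can be done
the job is handed in; nothing more can be done
```

The job is handed in: carrier B hangs level on the near knife edge, and carrier A, which tipped when let go on the far edge, stands in the red tray; my last clock reading was 39.1 s, just before the final checks, and no verdict came back.

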